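# Take the blown fuse carrier out of an indexing load-test turret

### The arm

A 7-joint arm with a two-finger parallel gripper is mounted at the origin on a cart in front of the work surface, level with it; the furniture and walls round the work are solid. World frame = base frame: x ahead of the robot, y to its left, z up, the work surface at z = 0. Lengths are in m, angles in rad, forces in N, time in s.
With the tool pointing down it reaches from about 0.425 to 0.95 m from the base axis. Payload 4.7 kg.
Tool frame: the origin (TCP) lies midway between the tips of the shut fingers; the grasp point (between the pads) lies 19 mm behind it; z points along the fingers, y is the line along which they close (so a half turn about z gives the same grasp; the last joint's range is limited). The gripper opens to 85 mm and grips with 20 to 120 N. Pads are 22 mm wide; open, the fingers measure 114 mm over their backs; the gripper's body (76 mm by 85 mm) begins 54 mm behind the grasp point. The pads swing forward as they close: fully open they stand 13 mm farther back than shut.
Start: joints at [1.243, 0.469, -0.049, 1.532, 0.024, 1.141, -0.082], TCP at [0.199, -0.645, 0.231] pointing down, gripper open.
Joint ranges: [-2.59, 2.59], [-0.33, 1.99], [-1.39, 1.29], [0.1, 2.45], [-1.04, 4.18], [0.21, 1.99], [-2.66, 2.66]. Speed limits (rad/s): [2.57, 2.57, 3.14, 3.14, 3.14, 3.14, 3.14].

### API

Orientations are given as a unit quaternion [x, y, z, w].
In Python, from plant import bot gives the robot as it stands. The module is installed in compiled form; this text tells all that it offers.
- The arm moves only by the tool move_arm, never from a script. Its argument "plan" is a list of rows, each an object with "travel": the shift along the world's x, y, z in cm, a list of three; "angular": the turn, a rotation vector about the world's x, y, z in degrees, a list of three; "claw": the finger opening in cm, from 0 to 8.54. A call has 1 to 10 rows; each row is the pose to reach, as a shift and turn from the pose commanded when the call began; what a row does not reach only later rows make up. A row lasts 1/10 s, in which the tool goes at most 50 mm and 8.59 degrees, less where a joint would pass 70% of its speed; a pose out of reach is approached as far as the arm can. A call with a gripper value outside its range is refused whole. The fingers move at their own pace and stop on an object; the grip force is fixed at half the most. Time passes only in rows, so rows that repeat a pose let the fingers close. It gives the time, the measured TCP pose, the force, the opening and the grip force at its end, in the units of the state.
- bot.observe(): the state, without advancing time (a new reading comes with each control period).
- bot.grab_frame(name): name is "side" or "top"; returns a dict with "image" (384x512x3 uint8, blue, green, red), "camera_matrix" (3x3 intrinsics, pixels), "cam_to_world" (4x4, takes a point from camera to world coordinates). Camera axes: x right, y down, z forward; pixel columns grow to the right and rows downward; lengths in m; the calibration is good to about 2 mm. A picture is of the moment at which its call begins. There is no depth.
- bot.close_job(): hands the job in; it is judged then, once.
The state is a dict: "time": time; "joints": joint angles; "qd": joint speeds; "joint_torque": joint torques, N m; "tcp_pos": TCP position; "tcp_rot": TCP orientation; "wrist_force": force on the tool from outside, world axes, zero at the start; "torque": the same for the moment, N m; "gripper_width": opening from 0.0 (shut) to 1.0 (fully open); "grasp_force": force on a finger pad.
Only numpy, scipy, OpenCV 4.12 (cv2) and the standard library are available. Lean on these libraries where they do the work, as an engineer would, in place of code of your own. Each camera call takes 0.05 s, during which the arm holds its last target. There are 200 camera calls.

### The job

One fuse in the rotary load-test fixture has blown: the small brass pin in the top of its white screw-in carrier stands up. Turn the turret by its wing knob until that carrier has clicked into place in the open gap at the front of the wire guard, unscrew it there without forcing it, lift it out and set it down in the black tray. Leave the other three carriers screwed in and do not disturb the other things on the bench.

Things in the scene. Friction and masses are not known exactly. Their poses are not given: they have to be found in the camera images.
- fixture: Fuse load-test fixture, fixed: grey base plate 306 x 280 mm. Origin: on the vertical axis of its turret, at bench level; its front is its -x side. A wire guard (bars 4 mm thick, 24 mm apart, top 106 mm above the bench) covers all from 22 mm in front of the turret axis to the back; only the station at the front is open from above.
- turret (a joint): Turret angle, rad, counter-clockwise from above positive. Four stations a quarter turn apart on a circle of radius 96 mm, each with a carrier. A sprung roller clicks in at every multiple of 1.571 and pulls the turret in from about 0.06 rad either side; turning it out of a click takes about 0.35 N m. It turns either way, up to 6.2 rad.
- turret_knob (a point): Middle of the wing knob on the turret axis, 132 mm above the bench: a black upright bar 36 mm long (along this frame's x, which turns with the turret and lies along the fixture's x at turret angle 0), 14 mm thick (along its y), from 116 to 144 mm above the bench. Gripped across its thickness from above.
- front_gap (a point): Point fixed on the fixture, 96 mm in front of the turret axis, 71 mm above the bench: the middle of a carrier's cap when its station stands at the open front gap. 60 mm is clear all round it above the turret disc (disc top 34 mm above the bench).
- carrier_popped_cap (a point): The carrier to take out: white ribbed round cap, 38 mm diameter, 26 mm high, told from the others by a brass pin 8 mm thick standing 13 mm above its top. This point is the middle of the cap, 13 mm above its underside; z is the carrier's axis. Under the cap a stem, 22 mm long and up to 28 mm thick, with one thread lug goes into a socket of 36 mm outside diameter, mouth 58 mm above the bench.
- carrier_b_cap (a point): Middle of the cap of a second carrier, of the same make, with no pin standing up; stays screwed in.
- carrier_c_cap (a point): Middle of the cap of a third carrier, of the same make, with no pin standing up; stays screwed in.
- carrier_d_cap (a point): Middle of the cap of the carrier that stands at the front at the start, of the same make, with no pin standing up; stays screwed in.
- tray: Open black plastic tray, fixed, 130 x 170 mm outside (own x and y), walls 4 mm thick and 26 mm high, floor 4 mm thick. Origin: middle of its underside, at bench level.
- multimeter: Hand multimeter with a yellow case lying on its back, 142 x 69 x 42 mm; origin under its middle. Bystander.
- relay_pod: Small black relay with a green top, 34 x 50 x 26 mm; origin under its middle. Bystander.
- contactor: Grey and black three-pole contactor, standing, 62 x 46 x 62 mm; origin under its middle. Bystander.
- screwdriver_small: Small screwdriver with a yellow and black handle, lying, 144 mm long; origin under its middle. Bystander.
- carrier_popped: The carrier of point carrier_popped_cap, about 90 g; origin at the middle of the cap's underside. Right-hand thread: it unscrews counter-clockwise from above, turns easily and may rise as it turns, up to 12 mm a turn, but need not. It is free after 3.8 rad and meets a stop at 5.1 rad, so about 4.2 to 4.8 rad is right; then it lifts straight out, 22 mm to clear the socket.
Things that resemble listed ones, but are neither listed nor needed, are in the scene too. Leave any brown or green look-alike of the carrier_popped alone. What is shaped like the part that bears carrier_d_cap but pink is not meant.

How it is judged:
On the way, in this order (a step that is already met when the one before it is completed fails the run):
1. the carrier with the raised pin is indexed to the front gap (cap axis within 6 mm of the gap's middle) (horizontal distance between carrier_popped_cap and front_gap below 0.006 m), for 0.3 s.
2. it is unscrewed and lifted clear of its socket at the gap (cap 30 mm higher than when screwed in) (z of carrier_popped_cap in the frame of fixture above 0.101 m and horizontal distance between carrier_popped_cap and front_gap below 0.03 m), for 0.05 s.
3. it is lowered into the tray while still held (middle of the cap less than 60 mm above the tray's underside) (x of carrier_popped_cap in the frame of tray between -0.06 and 0.06 m and y of carrier_popped_cap in the frame of tray between -0.08 and 0.08 m and z of carrier_popped_cap in the frame of tray below 0.06 m and contact force between carrier_popped and the fingers above 0.5 N), for 0.05 s.
At the end, for the whole second after the job is handed in: The carrier with the raised pin lies or stands in the tray (middle of its cap inside the walls and less than 50 mm above the tray's underside), at rest; the other three carriers are still screwed in (caps raised less than 8 mm) (x of carrier_popped_cap in the frame of tray between -0.06 and 0.06 m and y of carrier_popped_cap in the frame of tray between -0.08 and 0.08 m and z of carrier_popped_cap in the frame of tray below 0.05 m and linear speed of carrier_popped below 0.02 m/s and not (z of any of carrier_b_cap, carrier_c_cap, carrier_d_cap in the frame of fixture above 0.079 m)); the robot touches nothing.
It fails at once if the carrier is forced instead of unscrewed (over 80 N between it and its socket) (contact force between carrier_popped and fixture above 80 N).
It fails at once if another carrier is screwed or pulled out (its cap raised 8 mm or more) (z of any of carrier_b_cap, carrier_c_cap, carrier_d_cap in the frame of fixture above 0.079 m).
It fails at once if a bystander is pushed more than 30 mm (distance of any of multimeter, relay_pod, contactor, screwdriver_small from where it was at the start of the episode above 0.03 m).
It also fails if it takes over 72 s, if anything falls off the work surface, if the arm or the gripper's body presses on something with over 40 N, if the wrist force passes 120 N, or if a joint passes its speed limit or range.

## Working session

There is one attempt and no reset: what is moved stays moved. The work goes in short steps, Python scripts to look and compute and a tool call to move; the robot and the scene stay as the last step left them, time stands still between calls to the robot, and variables do not carry over. Pictures are saved under pics/ and viewed, at most 10 in all, crops included, and the job is handed in when it is done.

Besides the shell and the picture viewer there is one more tool, called after "Emit:" by a JSON object that holds its "fn" and its "kwargs", one argument or row to a line. move_arm: Moves the arm, as the interface text tells. Its arguments: {"type":"object","properties":{"plan":{"type":"array","items":{"type":"object","properties":{"travel":{"type":"array","items":{"type":"number"}},"angular":{"type":"array","items":{"type":"number"}},"claw":{"type":"number"}}}}},"required":["plan"]}

```bash
mkdir -p pics
cat > h.py <<'E'
import numpy as np,cv2
from plant import bot
def ray(f,u,v):
    K=np.array(f["camera_matrix"]);T=np.array(f["cam_to_world"])
    d=T[:3,:3]@np.linalg.solve(K,[u,v,1.]);return T[:3,3],d
def at(f,u,v,z):
    o,d=ray(f,u,v);return o+d*(z-o[2])/d[2]
def proj(f,p):
    K=np.array(f["camera_matrix"]);T=np.linalg.inv(np.array(f["cam_to_world"]))
    q=K@(T[:3,:3]@np.array(p)+T[:3,3]);return q[:2]/q[2]
E
python3 - <<'E'
from h import *
import pickle
fs={}
for n in("top","side"):
    f=bot.grab_frame(n);fs[n]=f;cv2.imwrite(f"pics/{n}0.png",cv2.resize(f["image"],(800,600),interpolation=cv2.INTER_CUBIC))
    print(n,np.round(f["cam_to_world"],3).tolist(),np.round(f["camera_matrix"],1).tolist())
pickle.dump(fs,open("f0.pkl","wb"))
s=bot.observe();print(s)
E
```

```text
top [[-0.009, -0.991, 0.13, 0.38], [-1.0, 0.012, 0.025, -0.0], [-0.026, -0.13, -0.991, 1.184], [0.0, 0.0, 0.0, 1.0]] [[375.4, 0.0, 257.0], [0.0, 375.4, 192.9], [0.0, 0.0, 1.0]]
side [[0.998, -0.011, 0.061, 0.471], [-0.06, -0.369, 0.927, -0.948], [0.013, -0.929, -0.369, 0.465], [0.0, 0.0, 0.0, 1.0]] [[364.9, 0.0, 254.9], [0.0, 364.9, 192.7], [0.0, 0.0, 1.0]]
{'time': 0.1, 'joints': array([ 1.24314293,  0.46934023, -0.04861384,  1.53354982,  0.02407366,
        1.14100527, -0.08229045]), 'qd': array([ 0.00105262, -0.0042713 , -0.00069665, -0.00375309,  0.00052206,
        0.00051239,  0.00094787]), 'joint_torque': array([ 5.87666036e-04, -5.11510026e+01, -4.71424393e-02, -2.38390696e+01,
        1.07848857e-02,  4.36909846e-03,  9.61909080e-06]), 'tcp_pos': array([ 0.198552  , -0.64459803,  0.23039071]), 'tcp_rot': array([ 9.88860400e-01,  1.48843442e-01, -1.41183181e-04, -8.47586904e-04]), 'wrist_force': array([0.4078519 , 0.17101918, 0.30601952]), 'torque': array([0.02689017, 0.01480729, 0.00384368]), 'grasp_force': 0.0, 'gripper_width': 0.9975880387014948}
```

View pics/top0.png

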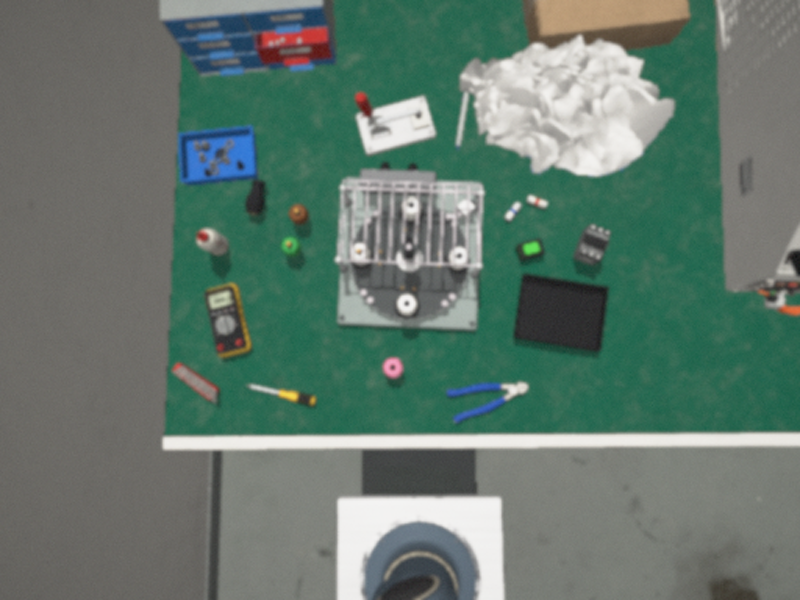

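View pics/side0.png

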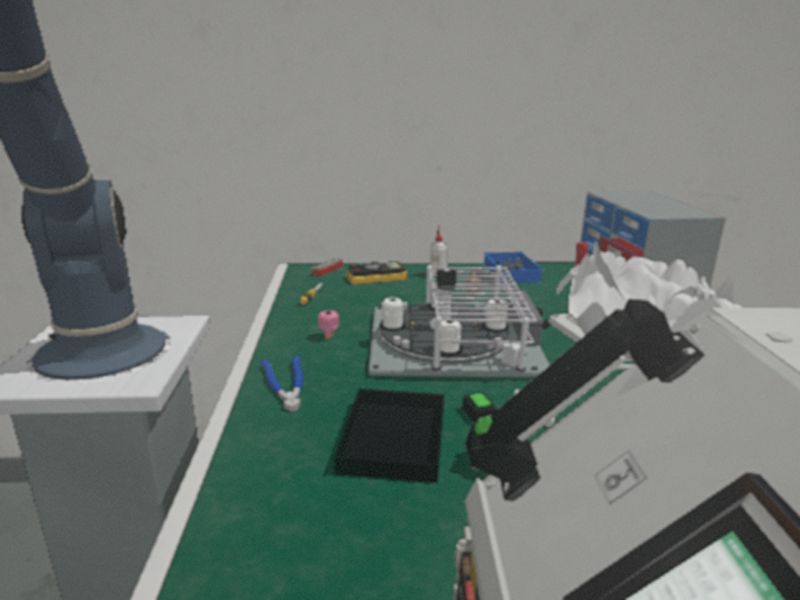

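Run:
```python
from h import *
import pickle
fs=pickle.load(open("f0.pkl","rb"));t=fs["top"];s=fs["side"];k=.64
I=t["image"][105:220,208:318];J=s["image"][160:250,225:355]
a=cv2.resize(I,None,fx=5,fy=5,interpolation=cv2.INTER_CUBIC);cv2.imwrite("pics/c1.png",a)
print(a.shape)
print("tcp",proj(t,[.199,-.645,.231])/k,proj(s,[.199,-.645,.231])/k)
for n,u,v,z in [("front",406,303,.084),("left",359,253,.084),("right",458,257,.084),("back",411,207,.084),("knob",409,247,.144),("bp1",338,325,.0),("bp2",477,329,.0),
 ("t1",523,277,.026),("t2",607,287,.026),("t3",601,352,.026),("t4",515,340,.026),("pliers",500,390,0),("contactor",593,245,.06),("relay",531,248,.026),("wall",727,285,0.)]:
    print(n,at(t,u*k,v*k,z).round(3))
```

```text
(575, 550, 3)
tcp [836.60634388 492.70461373] [-76.67469592 477.8097582 ]
front [0.521 0.02  0.084]
left [0.619 0.109 0.084]
right [ 0.608 -0.081  0.084]
back [0.708 0.008 0.084]
knob [0.616 0.012 0.144]
bp1 [0.489 0.16  0.   ]
bp2 [ 0.477 -0.122  0.   ]
t1 [ 0.578 -0.213  0.026]
t2 [ 0.556 -0.378  0.026]
t3 [ 0.428 -0.359  0.026]
t4 [ 0.453 -0.193  0.026]
pliers [ 0.355 -0.164  0.   ]
contactor [ 0.633 -0.344  0.06 ]
relay [ 0.637 -0.231  0.026]
wall [ 0.561 -0.626  0.   ]
```

View pics/c1.png

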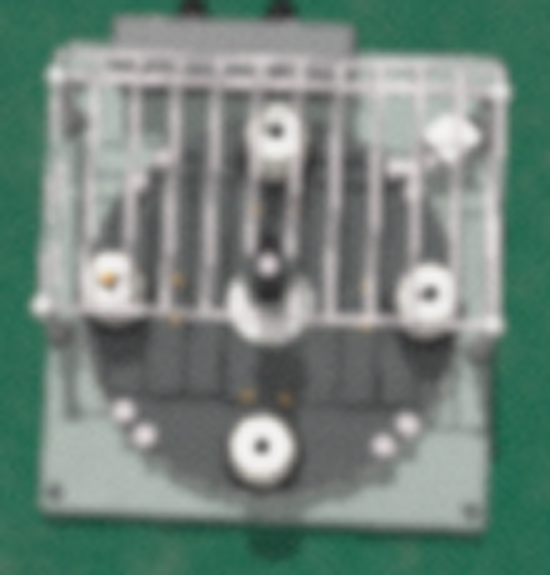

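The popped carrier is the left one: it has a brass dot at top-view px (359,253), while the others at (406,303), (458,257) and (411,207) show dark holes. The look-alikes to leave alone are brown (298,213), green (290,245) and pink (393,368). The turret needs +90°. The axis is at about (0.614, 0.014), fixture yaw about -3°.

Emit:
{"fn": "move_arm", "kwargs": {
  "plan": [
    {"travel":[0,3,4],"claw":8.5},
    {"travel":[4,8,7],"angular":[0,0,-4],"claw":8.5},
    {"travel":[20,33,8],"angular":[0,0,-20],"claw":6},
    {"travel":[20,33,8],"angular":[0,0,-20],"claw":6},
    {"travel":[20,33,8],"angular":[0,0,-20],"claw":6},
    {"travel":[30,48,8],"angular":[0,0,-20],"claw":6},
    {"travel":[30,48,8],"angular":[0,0,-20],"claw":6},
    {"travel":[41.6,65.8,8],"angular":[0,0,-20],"claw":6},
    {"travel":[41.6,65.8,8],"angular":[0,0,-20],"claw":6},
    {"travel":[41.6,65.8,8],"angular":[0,0,-20],"claw":6}
  ]
}}

```text
invalid input at $.plan[0]: expected keys travel, angular, claw
```

Emit:
{"fn": "move_arm", "kwargs": {
  "plan": [
    {"travel":[0,3,4],"angular":[0,0,0],"claw":8.5},
    {"travel":[4,8,7],"angular":[0,0,-4],"claw":8.5},
    {"travel":[20,33,8],"angular":[0,0,-20],"claw":6},
    {"travel":[20,33,8],"angular":[0,0,-20],"claw":6},
    {"travel":[20,33,8],"angular":[0,0,-20],"claw":6},
    {"travel":[30,48,8],"angular":[0,0,-20],"claw":6},
    {"travel":[30,48,8],"angular":[0,0,-20],"claw":6},
    {"travel":[41.6,65.8,8],"angular":[0,0,-20],"claw":6},
    {"travel":[41.6,65.8,8],"angular":[0,0,-20],"claw":6},
    {"travel":[41.6,65.8,8],"angular":[0,0,-20],"claw":6}
  ]
}}

```text
time: 1.1
tcp_pos: [0.4462, -0.2432, 0.3065]
tcp_rot: [1.0, -0.025, -0.0, 0.0]
wrist_force: [0.6, -0.8, 0.4]
gripper_width: 0.704
grasp_force: 0.0
```

Emit:
{"fn": "move_arm", "kwargs": {
  "plan": [
    {"travel":[16.0,24.5,-4],"angular":[0,0,0],"claw":5},
    {"travel":[16.0,24.5,-4],"angular":[0,0,0],"claw":5},
    {"travel":[16.0,24.5,-4],"angular":[0,0,0],"claw":5},
    {"travel":[16.0,24.5,-4],"angular":[0,0,0],"claw":5},
    {"travel":[16.0,24.5,-4],"angular":[0,0,0],"claw":5},
    {"travel":[16.0,24.5,-4],"angular":[0,0,0],"claw":5},
    {"travel":[16.0,24.5,-4],"angular":[0,0,0],"claw":5},
    {"travel":[16.0,24.5,-4],"angular":[0,0,0],"claw":5}
  ]
}}

```text
time: 1.9
tcp_pos: [0.6054, 0.0008, 0.2656]
tcp_rot: [1.0, -0.024, -0.001, 0.0]
wrist_force: [0.2, -0.4, -0.9]
gripper_width: 0.59
grasp_force: 0.0
```

Run:
```python
from h import *
s=bot.observe();print(s["tcp_pos"],s["tcp_rot"],s["joints"].round(3),s["gripper_width"])
f=bot.grab_frame("side");print(proj(f,[.614,.014,.13]),proj(f,s["tcp_pos"]))
g=bot.grab_frame("top")
a=cv2.resize(f["image"][110:240,220:350],(560,560),interpolation=cv2.INTER_CUBIC)
cv2.imwrite("pics/s1.png",a)
```

```text
[0.60542303 0.00082152 0.26560495] [ 9.99714329e-01 -2.38807476e-02 -9.84192716e-04  4.84928284e-05] [ 0.24   0.36  -0.41   1.645  0.153  1.171 -1.825] 0.5901252397698207
[283.61690959 176.69568555] [283.19274118 129.73075204]
```

View pics/s1.png

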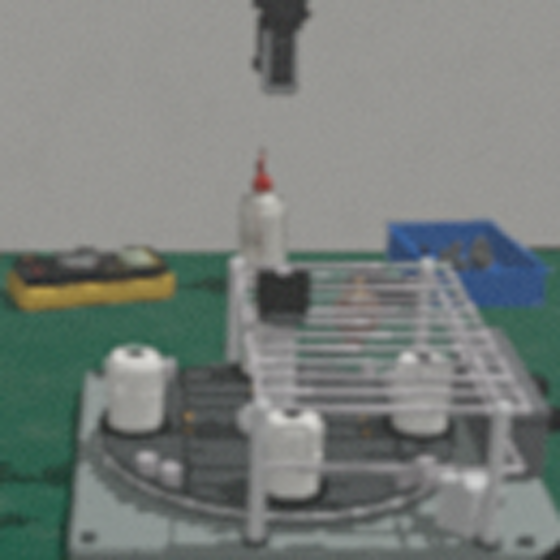

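Emit:
{"fn": "move_arm", "kwargs": {
  "plan": [
    {"travel":[1.1,1.25,-5],"angular":[0,0,0],"claw":4},
    {"travel":[1.1,1.25,-9],"angular":[0,0,0],"claw":4},
    {"travel":[1.1,1.25,-12],"angular":[0,0,0],"claw":4},
    {"travel":[1.1,1.25,-14.6],"angular":[0,0,0],"claw":4},
    {"travel":[1.1,1.25,-14.6],"angular":[0,0,0],"claw":4},
    {"travel":[1.1,1.25,-14.6],"angular":[0,0,0],"claw":1},
    {"travel":[1.1,1.25,-14.6],"angular":[0,0,0],"claw":0.5},
    {"travel":[1.1,1.25,-14.6],"angular":[0,0,0],"claw":0.5},
    {"travel":[1.1,1.25,-14.6],"angular":[0,0,0],"claw":0.5},
    {"travel":[1.1,1.25,-14.6],"angular":[0,0,0],"claw":0.5}
  ]
}}

```text
time: 3.0
tcp_pos: [0.6178, 0.0134, 0.1227]
tcp_rot: [1.0, -0.025, 0.002, -0.001]
wrist_force: [-1.4, 2.7, 6.2]
gripper_width: 0.15
grasp_force: 61.9
```

Run:
```python
from h import *
s=bot.observe();print(s["tcp_pos"],s["tcp_rot"],s["joints"].round(3),s["gripper_width"],s["grasp_force"],s["wrist_force"],s["torque"])
```

```text
[0.61776357 0.01338734 0.12269352] [ 9.99684164e-01 -2.50727903e-02  1.61573043e-03 -5.63300046e-04] [ 0.19   0.515 -0.381  1.767  0.235  0.901 -1.913] 0.1496830282069936 61.906800270080566 [-1.36292319  2.68352776  6.16599745] [ 0.65331454  0.28568326 -0.22116605]
```

Emit:
{"fn": "move_arm", "kwargs": {
  "plan": [
    {"travel":[0,0,0],"angular":[0,0,6],"claw":0.5},
    {"travel":[0,0,0],"angular":[0,0,13],"claw":0.5},
    {"travel":[0,0,0],"angular":[0,0,20],"claw":0.5},
    {"travel":[0,0,0],"angular":[0,0,27],"claw":0.5},
    {"travel":[0,0,0],"angular":[0,0,34],"claw":0.5},
    {"travel":[0,0,0],"angular":[0,0,41],"claw":0.5},
    {"travel":[0,0,0],"angular":[0,0,48],"claw":0.5},
    {"travel":[0,0,0],"angular":[0,0,48],"claw":0.5}
  ]
}}

```text
time: 3.8
tcp_pos: [0.6179, 0.0131, 0.1227]
tcp_rot: [0.923, 0.385, 0.002, 0.0]
wrist_force: [-1.9, 3.0, 7.9]
gripper_width: 0.147
grasp_force: 62.1
```

Run:
```python
from h import *
s=bot.observe();print(s["tcp_pos"],s["tcp_rot"],s["joints"].round(3),s["gripper_width"],s["grasp_force"],s["wrist_force"],s["torque"])
```

```text
[0.6179286  0.01309412 0.12271532] [9.22989670e-01 3.84820548e-01 1.77784017e-03 2.33838479e-04] [ 0.331  0.555 -0.582  1.758  0.368  0.936 -1.183] 0.14722933764005158 62.10024833679199 [-1.88926112  2.99497187  7.86346072] [ 0.62118964  0.32113083 -0.52216884]
```

Emit:
{"fn": "move_arm", "kwargs": {
  "plan": [
    {"travel":[0,0,0],"angular":[0,0,7],"claw":0.5},
    {"travel":[0,0,0],"angular":[0,0,14],"claw":0.5},
    {"travel":[0,0,0],"angular":[0,0,21],"claw":0.5},
    {"travel":[0,0,0],"angular":[0,0,28],"claw":0.5},
    {"travel":[0,0,0],"angular":[0,0,35],"claw":0.5},
    {"travel":[0,0,0],"angular":[0,0,40],"claw":0.5},
    {"travel":[0,0,0],"angular":[0,0,42],"claw":0.5},
    {"travel":[0,0,0],"angular":[0,0,42],"claw":0.5},
    {"travel":[0,0,0],"angular":[0,0,42],"claw":0.5}
  ]
}}

```text
time: 4.7
tcp_pos: [0.6181, 0.013, 0.1227]
tcp_rot: [0.725, 0.689, 0.002, 0.001]
wrist_force: [-0.2, 1.9, 7.2]
gripper_width: 0.145
grasp_force: 62.0
```

Run:
```python
from h import *
s=bot.observe();print(s["tcp_pos"],s["tcp_rot"],s["joints"].round(3),s["gripper_width"],s["grasp_force"],s["wrist_force"],s["torque"])
```

```text
[0.6181328  0.01296727 0.12270842] [0.7248161  0.6889396  0.00168311 0.00101126] [ 0.445  0.605 -0.755  1.751  0.489  0.979 -0.552] 0.14495466638380577 61.95892095565796 [-0.18060086  1.87013642  7.16942352] [ 0.64562019  0.33460348 -0.14276771]
```

Emit:
{"fn": "move_arm", "kwargs": {
  "plan": [
    {"travel":[0,0,0],"angular":[0,0,0],"claw":4},
    {"travel":[0,0,0],"angular":[0,0,0],"claw":4},
    {"travel":[0,0,0],"angular":[0,0,0],"claw":4},
    {"travel":[0,0,3],"angular":[0,0,0],"claw":4},
    {"travel":[0,0,6],"angular":[0,0,0],"claw":5},
    {"travel":[-3,0.2,8],"angular":[0,0,-8],"claw":7},
    {"travel":[-7,0.4,8],"angular":[0,0,-16],"claw":7},
    {"travel":[-9.6,0.5,8],"angular":[0,0,-24],"claw":7},
    {"travel":[-9.6,0.5,8],"angular":[0,0,-32],"claw":7},
    {"travel":[-9.6,0.5,8],"angular":[0,0,-40],"claw":7}
  ]
}}

```text
time: 5.7
tcp_pos: [0.5197, 0.0166, 0.2008]
tcp_rot: [0.918, 0.397, -0.0, 0.001]
wrist_force: [0.4, -0.3, -0.5]
gripper_width: 0.819
grasp_force: 0.0
```

Emit:
{"fn": "move_arm", "kwargs": {
  "plan": [
    {"travel":[0,0,0],"angular":[0,0,-8],"claw":7},
    {"travel":[0,0,0],"angular":[0,0,-16],"claw":7},
    {"travel":[0,0,0],"angular":[0,0,-24],"claw":7},
    {"travel":[0,0,0],"angular":[0,0,-32],"claw":7},
    {"travel":[0,0,0],"angular":[0,0,-40],"claw":7},
    {"travel":[0,0,0],"angular":[0,0,-48],"claw":7},
    {"travel":[0,0,0],"angular":[0,0,-56],"claw":7},
    {"travel":[0,0,0],"angular":[0,0,-64],"claw":7},
    {"travel":[0,0,0],"angular":[0,0,-64],"claw":7}
  ]
}}

```text
time: 6.6
tcp_pos: [0.5205, 0.017, 0.2005]
tcp_rot: [0.989, -0.147, -0.0, 0.0]
wrist_force: [-0.3, -0.6, 0.4]
gripper_width: 0.821
grasp_force: 0.0
```

Run:
```python
from h import *
s=bot.observe();print(s["tcp_pos"],s["tcp_rot"],s["joints"].round(3),s["gripper_width"],s["time"])
f=bot.grab_frame("side");g=bot.grab_frame("top")
print(proj(f,[.522,.018,.084]),proj(f,[.522,.018,.097]),proj(g,[.522,.018,.084]))
a=cv2.resize(f["image"][140:230,220:340],(800,600),interpolation=cv2.INTER_CUBIC)
cv2.imwrite("pics/s2.png",a)
```

```text
[0.52047428 0.0169799  0.20048565] [ 9.89181658e-01 -1.46695057e-01 -9.33399036e-05  4.46340969e-04] [ 0.292  0.29  -0.489  1.91   0.164  0.98  -2.136] 0.820874853948083 6.6
[250.69198205 191.7524134 ] [250.73009149 187.48920246] [260.3450779 193.6439496]
```

View pics/s2.png

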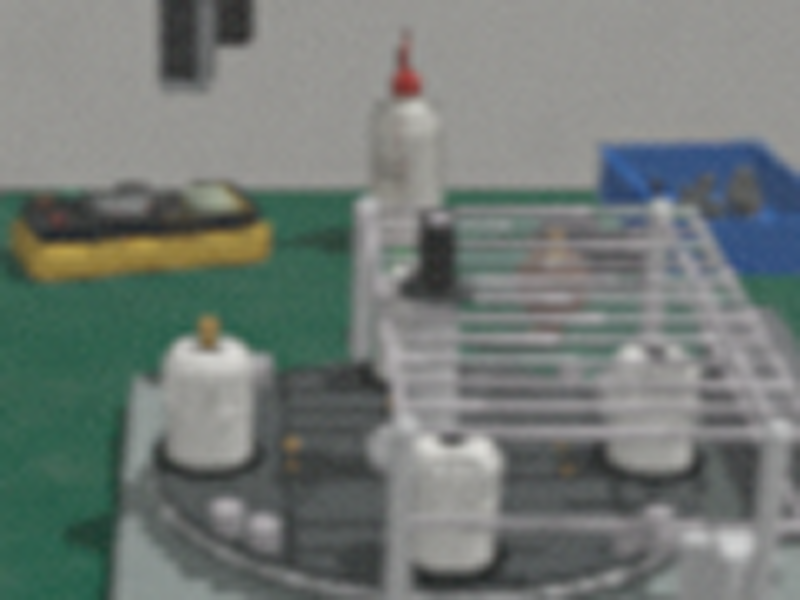

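Emit:
{"fn": "move_arm", "kwargs": {
  "plan": [
    {"travel":[0.1,0.1,-4],"angular":[0,0,0],"claw":6},
    {"travel":[0.1,0.1,-8],"angular":[0,0,0],"claw":6},
    {"travel":[0.1,0.1,-11],"angular":[0,0,0],"claw":6},
    {"travel":[0.1,0.1,-13],"angular":[0,0,0],"claw":6},
    {"travel":[0.1,0.1,-14.4],"angular":[0,0,0],"claw":6},
    {"travel":[0.1,0.1,-14.4],"angular":[0,0,0],"claw":6},
    {"travel":[0.1,0.1,-14.4],"angular":[0,0,0],"claw":3},
    {"travel":[0.1,0.1,-14.4],"angular":[0,0,0],"claw":3},
    {"travel":[0.1,0.1,-14.4],"angular":[0,0,0],"claw":3},
    {"travel":[0.1,0.1,-14.4],"angular":[0,0,0],"claw":3}
  ]
}}

```text
time: 7.7
tcp_pos: [0.5228, 0.0185, 0.0579]
tcp_rot: [0.989, -0.147, 0.001, -0.0]
wrist_force: [-0.2, 0.4, 6.7]
gripper_width: 0.426
grasp_force: 60.0
```

Emit:
{"fn": "move_arm", "kwargs": {
  "plan": [
    {"travel":[0,0,0],"angular":[0,0,7],"claw":3},
    {"travel":[0,0,0],"angular":[0,0,14],"claw":3},
    {"travel":[0,0,0],"angular":[0,0,21],"claw":3},
    {"travel":[0,0,0],"angular":[0,0,28],"claw":3},
    {"travel":[0,0,0],"angular":[0,0,35],"claw":3},
    {"travel":[0,0,0.1],"angular":[0,0,42],"claw":3},
    {"travel":[0,0,0.1],"angular":[0,0,49],"claw":3},
    {"travel":[0,0,0.1],"angular":[0,0,56],"claw":3},
    {"travel":[0,0,0.1],"angular":[0,0,63],"claw":3},
    {"travel":[0,0,0.1],"angular":[0,0,70],"claw":3}
  ]
}}

```text
time: 8.7
tcp_pos: [0.5221, 0.0185, 0.058]
tcp_rot: [0.893, 0.449, 0.001, 0.0]
wrist_force: [0.1, 0.5, -0.0]
gripper_width: 0.427
grasp_force: 59.9
```

Run:
```python
from h import *
s=bot.observe();print(s["tcp_pos"],s["tcp_rot"],s["joints"].round(3),s["gripper_width"],s["grasp_force"],s["wrist_force"],s["torque"])
```

```text
[0.52213199 0.01850874 0.05804445] [8.93339865e-01 4.49381063e-01 7.17103498e-04 1.79542850e-04] [ 0.447  0.56  -0.728  2.017  0.538  0.76  -1.246] 0.42660885454971875 59.853535294532776 [ 0.12921003  0.47630034 -0.03434441] [ 0.09683369 -0.08986665 -0.00429742]
```

Emit:
{"fn": "move_arm", "kwargs": {
  "plan": [
    {"travel":[0,0,0],"angular":[0,0,8],"claw":3},
    {"travel":[0,0,0],"angular":[0,0,16],"claw":3},
    {"travel":[0,0,0],"angular":[0,0,24],"claw":3},
    {"travel":[0,0,0],"angular":[0,0,32],"claw":3},
    {"travel":[0,0,0],"angular":[0,0,40],"claw":3},
    {"travel":[0,0,0.1],"angular":[0,0,48],"claw":3},
    {"travel":[0,0,0.1],"angular":[0,0,56],"claw":3},
    {"travel":[0,0,0.1],"angular":[0,0,64],"claw":3},
    {"travel":[0,0,0.1],"angular":[0,0,72],"claw":3},
    {"travel":[0,0,0.1],"angular":[0,0,80],"claw":3}
  ]
}}

```text
time: 9.7
tcp_pos: [0.5217, 0.0183, 0.0587]
tcp_rot: [0.395, 0.919, 0.0, 0.0]
wrist_force: [-0.7, 0.5, -1.0]
gripper_width: 0.429
grasp_force: 59.9
```

Run:
```python
from h import *
s=bot.observe();print(s["tcp_pos"],s["tcp_rot"],s["joints"].round(3),s["gripper_width"],s["grasp_force"],s["wrist_force"],s["torque"])
```

```text
[0.52170691 0.01832697 0.05872553] [3.95210711e-01 9.18590463e-01 1.87889740e-04 1.37109282e-04] [ 0.658  0.706 -1.053  2.007  0.794  0.911 -0.069] 0.4287949275949874 59.93433058261871 [-0.7459439   0.54212235 -0.95081324] [0.11737945 0.0205337  0.03574317]
```

Emit:
{"fn": "move_arm", "kwargs": {
  "plan": [
    {"travel":[0,0,0],"angular":[0,0,0],"claw":5.5},
    {"travel":[0,0,0],"angular":[0,0,0],"claw":5.5},
    {"travel":[0,0,0],"angular":[0,0,0],"claw":5.5},
    {"travel":[0,0,0],"angular":[0,0,-8],"claw":5.5},
    {"travel":[0,0,0],"angular":[0,0,-16],"claw":5.5},
    {"travel":[0,0,0],"angular":[0,0,-24],"claw":5.5},
    {"travel":[0,0,0],"angular":[0,0,-32],"claw":5.5},
    {"travel":[0,0,0],"angular":[0,0,-40],"claw":5.5},
    {"travel":[0,0,0],"angular":[0,0,-48],"claw":5.5},
    {"travel":[0,0,0],"angular":[0,0,-56],"claw":5.5}
  ]
}}

```text
time: 10.7
tcp_pos: [0.5218, 0.0183, 0.059]
tcp_rot: [0.784, 0.621, 0.0, 0.0]
wrist_force: [-0.7, -0.2, -0.5]
gripper_width: 0.641
grasp_force: 0.0
```

Emit:
{"fn": "move_arm", "kwargs": {
  "plan": [
    {"travel":[0,0,0],"angular":[0,0,-8],"claw":5.5},
    {"travel":[0,0,0],"angular":[0,0,-16],"claw":5.5},
    {"travel":[0,0,0],"angular":[0,0,-24],"claw":5.5},
    {"travel":[0,0,0],"angular":[0,0,-32],"claw":5.5},
    {"travel":[0,0,0],"angular":[0,0,-40],"claw":5.5},
    {"travel":[0,0,0],"angular":[0,0,-48],"claw":5.5},
    {"travel":[0,0,0],"angular":[0,0,-56],"claw":5.5},
    {"travel":[0,0,0],"angular":[0,0,-64],"claw":5.5},
    {"travel":[0,0,0],"angular":[0,0,-64],"claw":5.5},
    {"travel":[0,0,0],"angular":[0,0,-64],"claw":5.5}
  ]
}}

```text
time: 11.7
tcp_pos: [0.5218, 0.0185, 0.0589]
tcp_rot: [0.993, 0.116, 0.0, 0.0]
wrist_force: [-0.5, 0.3, -0.1]
gripper_width: 0.641
grasp_force: 0.0
```

Run:
```python
from h import *
s=bot.observe();print(s["tcp_pos"],s["tcp_rot"],s["joints"].round(3),s["gripper_width"],s["grasp_force"],s["wrist_force"],s["torque"])
f=bot.grab_frame("side")
a=cv2.resize(f["image"][140:230,220:340],(800,600),interpolation=cv2.INTER_CUBIC)
cv2.imwrite("pics/s3.png",a)
```

```text
[0.52177152 0.01854567 0.05892259] [9.93297277e-01 1.15586997e-01 3.22509668e-04 2.47976461e-04] [ 0.321  0.511 -0.558  2.024  0.406  0.715 -1.83 ] 0.6408618865456374 0.0 [-0.54610699  0.32363406 -0.06043084] [0.02894237 0.02146607 0.0312548 ]
```

View pics/s3.png

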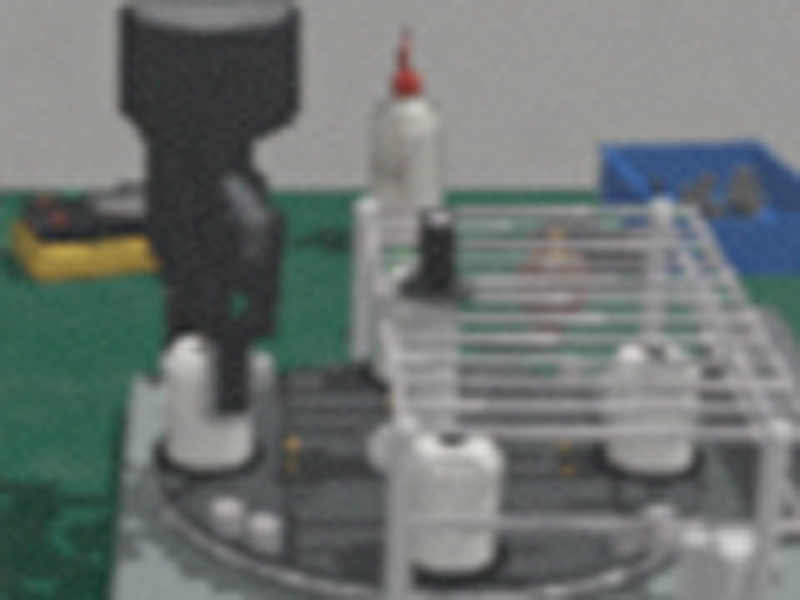

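Emit:
{"fn": "move_arm", "kwargs": {
  "plan": [
    {"travel":[0,0,0],"angular":[0,0,0],"claw":3},
    {"travel":[0,0,0],"angular":[0,0,0],"claw":3},
    {"travel":[0,0,0],"angular":[0,0,0],"claw":3},
    {"travel":[0,0,0],"angular":[0,0,0],"claw":3},
    {"travel":[0,0,0],"angular":[0,0,8],"claw":3},
    {"travel":[0,0,0],"angular":[0,0,16],"claw":3},
    {"travel":[0,0,0],"angular":[0,0,24],"claw":3},
    {"travel":[0,0,0],"angular":[0,0,32],"claw":3},
    {"travel":[0,0,0],"angular":[0,0,40],"claw":3},
    {"travel":[0,0,0],"angular":[0,0,48],"claw":3}
  ]
}}

```text
time: 12.75
tcp_pos: [0.5224, 0.0185, 0.059]
tcp_rot: [0.86, 0.511, 0.001, 0.0]
wrist_force: [-0.4, 1.4, 2.7]
gripper_width: 0.424
grasp_force: 59.8
```

Emit:
{"fn": "move_arm", "kwargs": {
  "plan": [
    {"travel":[0,0,0],"angular":[0,0,8],"claw":3},
    {"travel":[0,0,0.1],"angular":[0,0,16],"claw":3},
    {"travel":[0,0,0.1],"angular":[0,0,24],"claw":3},
    {"travel":[0,0,0.1],"angular":[0,0,32],"claw":3},
    {"travel":[0,0,0.1],"angular":[0,0,40],"claw":3},
    {"travel":[0,0,0.1],"angular":[0,0,48],"claw":3},
    {"travel":[0,0,0.1],"angular":[0,0,54],"claw":3},
    {"travel":[0,0,0.1],"angular":[0,0,60],"claw":3},
    {"travel":[0,0,0.1],"angular":[0,0,60],"claw":3}
  ]
}}

```text
time: 13.65
tcp_pos: [0.5218, 0.0182, 0.0591]
tcp_rot: [0.492, 0.871, 0.001, -0.0]
wrist_force: [0.3, 0.3, -0.7]
gripper_width: 0.424
grasp_force: 59.9
```

Run:
```python
from h import *
s=bot.observe();print(s["tcp_pos"],s["tcp_rot"],s["joints"].round(3),s["gripper_width"],s["grasp_force"],s["wrist_force"],s["torque"])
```

```text
[0.52181601 0.01819416 0.05911959] [ 4.91723643e-01  8.70751049e-01  5.77969756e-04 -3.68055361e-04] [ 0.635  0.681 -1.01   2.008  0.757  0.886 -0.253] 0.4239846690017505 59.91811752319336 [ 0.33070078  0.27308763 -0.69624366] [-0.00725899 -0.22158583  0.05713649]
```

Emit:
{"fn": "move_arm", "kwargs": {
  "plan": [
    {"travel":[0,0,0.1],"angular":[0,0,0],"claw":3},
    {"travel":[0,0,0.2],"angular":[0,0,0],"claw":3},
    {"travel":[0,0,0.3],"angular":[0,0,0],"claw":3},
    {"travel":[0,0,0.4],"angular":[0,0,0],"claw":3},
    {"travel":[0,0,0.4],"angular":[0,0,0],"claw":3}
  ]
}}

```text
time: 14.15
tcp_pos: [0.5215, 0.0183, 0.0638]
tcp_rot: [0.492, 0.871, -0.0, 0.0]
wrist_force: [-0.5, 0.2, -0.3]
gripper_width: 0.431
grasp_force: 60.1
```

Emit:
{"fn": "move_arm", "kwargs": {
  "plan": [
    {"travel":[0,0,0.3],"angular":[0,0,0],"claw":3},
    {"travel":[0,0,0.7],"angular":[0,0,0],"claw":3},
    {"travel":[0,0,1.1],"angular":[0,0,0],"claw":3},
    {"travel":[0,0,1.6],"angular":[0,0,0],"claw":3},
    {"travel":[0,0,2.2],"angular":[0,0,0],"claw":3},
    {"travel":[0,0,3],"angular":[0,0,0],"claw":3},
    {"travel":[0,0,4],"angular":[0,0,0],"claw":3},
    {"travel":[0,0,5],"angular":[0,0,0],"claw":3},
    {"travel":[0,0,5.5],"angular":[0,0,0],"claw":3},
    {"travel":[0,0,5.5],"angular":[0,0,0],"claw":3}
  ]
}}

```text
time: 15.15
tcp_pos: [0.5222, 0.0184, 0.1196]
tcp_rot: [0.492, 0.871, 0.0, 0.001]
wrist_force: [-0.6, 0.4, -0.1]
gripper_width: 0.424
grasp_force: 60.1
```

Run:
```python
from h import *
s=bot.observe();print(s["tcp_pos"],s["tcp_rot"],s["gripper_width"],s["grasp_force"],s["wrist_force"],s["joints"].round(2))
f=bot.grab_frame("side")
a=cv2.resize(f["image"][110:290,200:340],(560,600),interpolation=cv2.INTER_CUBIC)
cv2.imwrite("pics/s4.png",a)
```

```text
[0.5222386  0.01838386 0.1196035 ] [4.91644558e-01 8.70795511e-01 4.47860836e-04 7.78066264e-04] 0.42361613964294426 60.061601400375366 [-0.55150877  0.4367543  -0.13307824] [ 0.7   0.61 -1.1   1.96  0.66  0.98 -0.17]
```

View pics/s4.png

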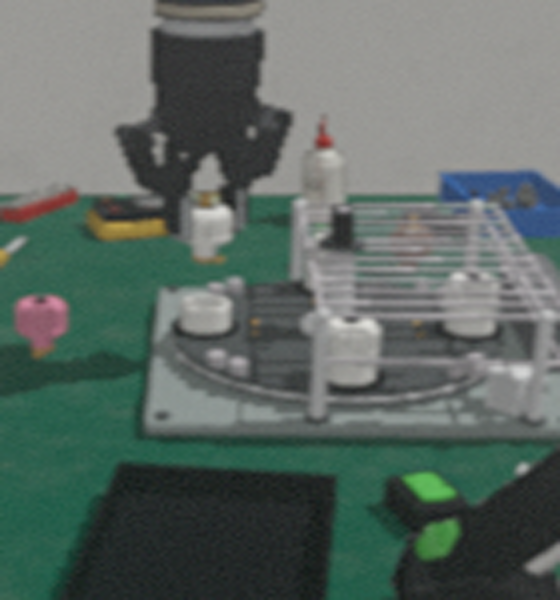

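The carrier is out and held, with the pin visible at about (207,197) in the crop. Next I carry it to the tray centre at about (0.504, -0.286).

Emit:
{"fn": "move_arm", "kwargs": {
  "plan": [
    {"travel":[-0.3,-2,2],"angular":[0,0,-7],"claw":3},
    {"travel":[-0.6,-6,3],"angular":[0,0,-14],"claw":3},
    {"travel":[-0.9,-10,3],"angular":[0,0,-21],"claw":3},
    {"travel":[-1.2,-14,3],"angular":[0,0,-28],"claw":3},
    {"travel":[-1.5,-18,3],"angular":[0,0,-35],"claw":3},
    {"travel":[-1.8,-22,3],"angular":[0,0,-42],"claw":3},
    {"travel":[-1.8,-26,2],"angular":[0,0,-49],"claw":3},
    {"travel":[-1.8,-29,0],"angular":[0,0,-56],"claw":3},
    {"travel":[-1.8,-30.4,-2],"angular":[0,0,-60],"claw":3},
    {"travel":[-1.8,-30.4,-2],"angular":[0,0,-60],"claw":3}
  ]
}}

```text
time: 16.2
tcp_pos: [0.5008, -0.288, 0.0954]
tcp_rot: [0.862, 0.507, -0.002, -0.002]
wrist_force: [-0.5, 1.1, -1.7]
gripper_width: 0.425
grasp_force: 60.1
```

Run:
```python
from h import *
s=bot.observe();print(s["tcp_pos"],s["tcp_rot"],s["gripper_width"],s["grasp_force"],s["wrist_force"],s["joints"].round(2))
f=bot.grab_frame("side")
cv2.imwrite("pics/s5.png",cv2.resize(f["image"][120:320,170:370],(600,600),interpolation=cv2.INTER_CUBIC))
```

```text
[ 0.50080735 -0.28795585  0.09540122] [ 0.86220675  0.50654733 -0.00213391 -0.00218532] 0.4254046553778091 60.13607382774353 [-0.49006145  1.06704104 -1.72266744] [ 1.03  0.6  -0.8   1.86  0.54  0.92 -0.53]
```

View pics/s5.png

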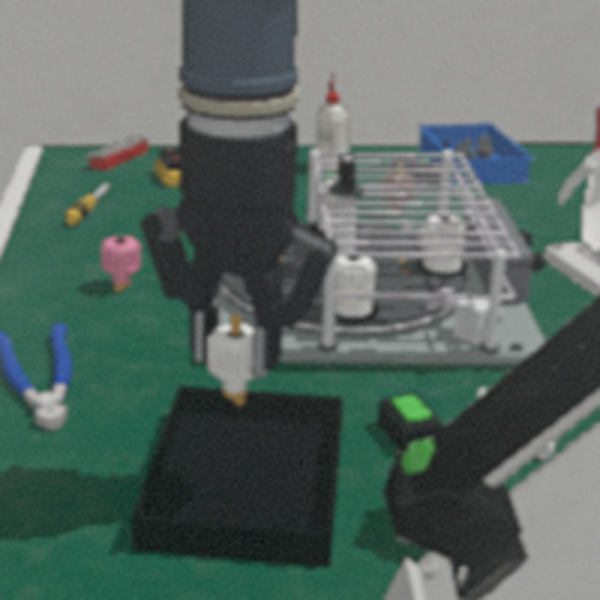

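It hangs over the tray, so I'm lowering it.

Emit:
{"fn": "move_arm", "kwargs": {
  "plan": [
    {"travel":[0,0,-2],"angular":[0,0,0],"claw":3},
    {"travel":[0,0,-4],"angular":[0,0,0],"claw":3},
    {"travel":[0,0,-5],"angular":[0,0,0],"claw":3},
    {"travel":[0,0,-5.6],"angular":[0,0,0],"claw":3},
    {"travel":[0,0,-6],"angular":[0,0,0],"claw":3},
    {"travel":[0,0,-6.3],"angular":[0,0,0],"claw":3},
    {"travel":[0,0,-6.5],"angular":[0,0,0],"claw":3},
    {"travel":[0,0,-6.5],"angular":[0,0,0],"claw":3}
  ]
}}

```text
time: 17.05
tcp_pos: [0.5038, -0.2857, 0.0338]
tcp_rot: [0.861, 0.508, 0.0, 0.0]
wrist_force: [-0.5, -0.1, -0.0]
gripper_width: 0.425
grasp_force: 60.1
```

Emit:
{"fn": "move_arm", "kwargs": {
  "plan": [
    {"travel":[0,0,-0.2],"angular":[0,0,0],"claw":3},
    {"travel":[0,0,-0.4],"angular":[0,0,0],"claw":3},
    {"travel":[0,0,-0.6],"angular":[0,0,0],"claw":3},
    {"travel":[0,0,-0.6],"angular":[0,0,0],"claw":3}
  ]
}}

```text
time: 17.45
tcp_pos: [0.5034, -0.2856, 0.0273]
tcp_rot: [0.861, 0.508, -0.0, -0.0]
wrist_force: [-0.5, 0.1, -1.4]
gripper_width: 0.425
grasp_force: 60.1
```

Emit:
{"fn": "move_arm", "kwargs": {
  "plan": [
    {"travel":[0,0,-0.1],"angular":[0,0,0],"claw":3},
    {"travel":[0,0,-0.1],"angular":[0,0,0],"claw":4.5},
    {"travel":[0,0,-0.1],"angular":[0,0,0],"claw":6},
    {"travel":[0,0,-0.1],"angular":[0,0,0],"claw":6},
    {"travel":[0,0,-0.1],"angular":[0,0,0],"claw":6},
    {"travel":[0,0,2],"angular":[0,0,0],"claw":6},
    {"travel":[0,0,6],"angular":[0,0,0],"claw":6},
    {"travel":[0,0,11],"angular":[0,0,0],"claw":6},
    {"travel":[0,0,16],"angular":[0,0,0],"claw":6},
    {"travel":[0,0,18],"angular":[0,0,0],"claw":6}
  ]
}}

```text
time: 18.45
tcp_pos: [0.5061, -0.2858, 0.2127]
tcp_rot: [0.861, 0.509, 0.002, 0.003]
wrist_force: [0.1, -0.7, 0.1]
gripper_width: 0.701
grasp_force: 0.0
```

Emit:
{"fn": "move_arm", "kwargs": {
  "plan": [
    {"travel":[0,0,0],"angular":[0,0,0],"claw":6},
    {"travel":[0,0,0],"angular":[0,0,0],"claw":6},
    {"travel":[0,0,0],"angular":[0,0,0],"claw":6}
  ]
}}

```text
time: 18.75
tcp_pos: [0.5025, -0.2855, 0.2059]
tcp_rot: [0.861, 0.508, -0.001, -0.001]
wrist_force: [-0.5, 0.3, -0.9]
gripper_width: 0.705
grasp_force: 0.0
```

Run:
```python
from h import *
f=bot.grab_frame("side")
cv2.imwrite("pics/s6.png",cv2.resize(f["image"][120:320,170:370],(600,600),interpolation=cv2.INTER_CUBIC))
```

```text
(no output)
```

View pics/s6.png

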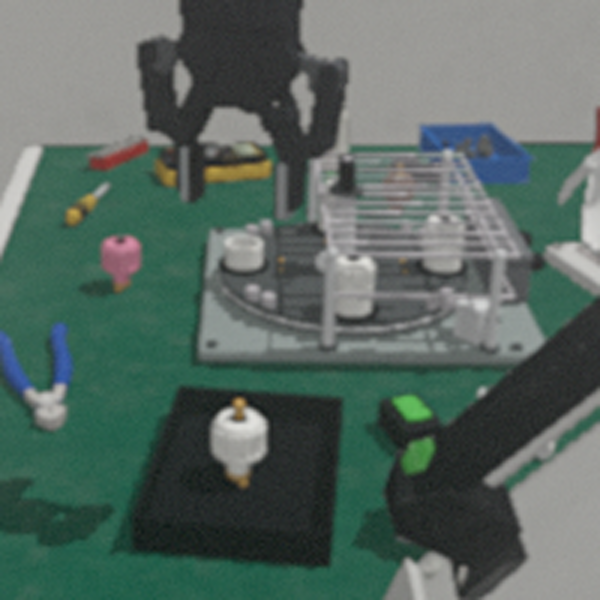

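The carrier stands upright in the tray at about (238,440) in the crop. The gripper is clear and the other carriers are still in place.

```bash
python3 -c "
from plant import bot
print(bot.close_job())"
```

```text
the job is handed in; nothing more can be done
None
```

The blown fuse's carrier was turned to the front gap, unscrewed about 258° without forcing, and set upright in the black tray. The job is handed in, at about 19 s on the robot's clock; no verdict came back.

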